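# Sweep the mounted lenses through the gate into the catch slot

### The arm

A 7-joint arm with a two-finger parallel gripper is mounted at the origin on the work surface. World frame = base frame: x ahead of the robot, y to its left, z up, the work surface at z = 0. Lengths are in m, angles in rad, forces in N, time in s.
With the tool pointing down it reaches from about 0.4 to 0.9 m from the base axis. Payload 5.6 kg.
Tool frame: the origin (TCP) lies midway between the tips of the shut fingers; the grasp point (between the pads) lies 19 mm behind it; z points along the fingers, y is the line along which they close (so a half turn about z gives the same grasp; the last joint's range is limited). The gripper opens to 92 mm and grips with 3 to 60 N. Pads are 20 mm wide; open, the fingers measure 128 mm over their backs; the gripper's body (75 mm by 189 mm) begins 69 mm behind the grasp point.
Start: joints at [-0.043, 0.468, -0.012, 1.603, 0.006, 1.071, -0.056], TCP at [0.65, -0, 0.215] pointing down, gripper open.
Joint ranges: [-2.53, 2.53], [-0.31, 2.02], [-1.57, 1.55], [0.28, 2.44], [-1.29, 4.43], [0.15, 1.84], [-2.92, 2.92]. Speed limits (rad/s): [2.57, 2.57, 3.14, 3.14, 3.14, 3.14, 3.14].

### API

Orientations are given as a 3x3 rotation matrix whose columns are the frame's x, y, z axes.
In Python, from rig import env gives the robot as it stands. The module is installed in compiled form; this text tells all that it offers.
- The arm moves only by the tool jog_arm, never from a script. Its argument "increments" is a list of rows, each a list of 3 entries, a list of its own where there are three numbers: the closure, from -1 (fully open) to 1 (shut), then the shift along the world's x, y, z in cm, then the turn, a rotation vector about the world's x, y, z in rad. A call has 1 to 12 rows; each row shifts and turns the commanded pose from where the row before left it; what a row does not reach is not made up. A row lasts 1/10 s, in which the tool goes at most 50 mm and 8.59 degrees, less where a joint would pass 70% of its speed; a pose out of reach is approached as far as the arm can. A call with a gripper value outside its range is refused whole. The fingers move at their own pace and stop on an object; "squeeze" is the grip in N (left out, the last holds). Time passes only in rows, so rows that do not move let the fingers close. It gives the time, the measured TCP pose, the force, the opening and the grip force at its end, in the units of the state.
- env.state(): the state, without advancing time (a new reading comes with each control period).
- env.snapshot(name): name is "scene" or "side" or "wrist"; returns (picture, depth): 384x512x3 uint8, red, green, blue; 384x512 float32, m along the optical axis (not along the pixel's ray), 0 where there is no reading.
- env.camera_model(name): a dict with "vfov" (degrees; the focal length in pixels is half the picture's height over the tangent of half this angle, whatever the lens; pixels are square), "cx", "cy" (the principal point, pixels), "rvec" (rotation vector, rad) and "tvec" (3), from world to camera coordinates, as OpenCV has them; the wrist camera has in their place "T_tool_cam" (4x4, takes a point from camera to tool coordinates, whose origin is the TCP and whose axes are the flange's). Camera axes: x right, y down, z forward; pixel columns grow to the right and rows downward; lengths in m; the calibration is good to about 2 mm. A picture is of the moment at which its call begins: read the wrist's pose just before it. camera_model takes no time and is no camera call.
- env.job_done(): hands the job in; it is judged then, once.
The state is a dict: "time": time; "joints": joint angles; "dq": joint speeds; "joint_torque": joint torques, N m; "tool_pos": TCP position; "eef_rot": TCP orientation; "ft_force": force on the tool from outside, world axes, zero at the start; "torque": the same for the moment, N m; "width": finger opening in m; "grip_force": force on a finger pad.
Only numpy, scipy, OpenCV 4.12 (cv2) and the standard library are available. Lean on these libraries where they do the work, as an engineer would, in place of code of your own. Each camera call takes 0.05 s, during which the arm holds its last target. There are 200 camera calls.

### The job

With a fingertip, push the three small mounted lenses lying on the inspection box's deck through the narrow gate, one at a time, so that each drops into the catch slot behind it. Only slide them: do not pick them up or lift them over the walls. Leave the loupe standing where it is on the deck, and do not disturb the tumbler and the film roll beside the box.

Things in the scene. Friction and masses are not known exactly. Their poses are not given: they have to be found in the camera images.
- tray: white inspection box, fixed to the table. Origin on the table under the deck; x points along the deck to the gate, y across it, z up. The flat deck is 65 mm above the origin, from x = -130 to 106 mm and y = -126 to 126 mm, walled all round (walls 6 mm thick, 20 mm higher than the deck). At the start nothing stands on the strip |y| < 28 mm that leads to the gate
- gate (a point): middle of the drop edge in the gate, level with the deck (tray x = 106 mm, y = 0); axes as the tray. The gate is a 44 mm gap in the 6 mm thick end wall, whose outer face is at the drop edge. Two guides at 45 degrees, as high as the walls, lead to it like a funnel, from 42 mm before the edge and 60 mm off the middle line
- slot (a point): middle of the floor of the catch slot behind the gate (tray x = 141 mm, z = 5 mm); axes as the tray. The slot is an open pocket 70 mm square that begins right at the drop edge; its floor is 60 mm below the deck, its outer walls 20 mm higher than the deck
- lens_a: a small lens in a dark metal mount: a round disc 32 mm in diameter and 12 mm high, about 25 g, glass in its top; lies flat on the deck; origin at the centre of its underside, z along its axis. It slides and stops when no longer pushed. At the start it is 46 mm or more off the deck's middle line and its edge at least 40 mm from the side walls
- lens_b: a small lens in a dark metal mount: a round disc 32 mm in diameter and 12 mm high, about 25 g, glass in its top; lies flat on the deck; origin at the centre of its underside, z along its axis, like the other two
- lens_c: a small lens in a dark metal mount: a round disc 32 mm in diameter and 12 mm high, about 25 g, glass in its top; lies flat on the deck; origin at the centre of its underside, z along its axis, like the other two
- loupe: a black loupe standing upright on the deck, waisted, 34 mm in diameter and 40 mm high, 90 g; to be left alone; it stands at one of four places, the lenses at the other three (two rows of two, rows about 70 mm apart along x, about 110 mm apart in y); origin at the centre of its underside
- tumbler: a glass tumbler on the table to the left of the box, 72 mm across the rim, 90 mm high; to be left alone; origin at the centre of its underside
- film_roll: a black roll of film on the table to the right of the box, 84 mm in diameter, 35 mm high, with a 40 mm hole; to be left alone; origin at the centre of its underside
Mind the look-alikes: they are no part of the job. What is shaped like the lens_b but brown or orange is not meant.

How it is judged:
On the way, in this order (a step that is already met when the one before it is completed fails the run):
1. a first lens is in the slot, alone (((x of lens_a in the frame of tray between 0.104 and 0.178 m and y of lens_a in the frame of tray between -0.037 and 0.037 m and z of lens_a in the frame of tray below 0.057 m) or (x of lens_b in the frame of tray between 0.104 and 0.178 m and y of lens_b in the frame of tray between -0.037 and 0.037 m and z of lens_b in the frame of tray below 0.057 m) or (x of lens_c in the frame of tray between 0.104 and 0.178 m and y of lens_c in the frame of tray between -0.037 and 0.037 m and z of lens_c in the frame of tray below 0.057 m))), for 0.2 s.
2. a second lens is in the slot ((((x of lens_a in the frame of tray between 0.104 and 0.178 m and y of lens_a in the frame of tray between -0.037 and 0.037 m and z of lens_a in the frame of tray below 0.057 m) and (x of lens_b in the frame of tray between 0.104 and 0.178 m and y of lens_b in the frame of tray between -0.037 and 0.037 m and z of lens_b in the frame of tray below 0.057 m)) or ((x of lens_a in the frame of tray between 0.104 and 0.178 m and y of lens_a in the frame of tray between -0.037 and 0.037 m and z of lens_a in the frame of tray below 0.057 m) and (x of lens_c in the frame of tray between 0.104 and 0.178 m and y of lens_c in the frame of tray between -0.037 and 0.037 m and z of lens_c in the frame of tray below 0.057 m)) or ((x of lens_b in the frame of tray between 0.104 and 0.178 m and y of lens_b in the frame of tray between -0.037 and 0.037 m and z of lens_b in the frame of tray below 0.057 m) and (x of lens_c in the frame of tray between 0.104 and 0.178 m and y of lens_c in the frame of tray between -0.037 and 0.037 m and z of lens_c in the frame of tray below 0.057 m)))), for 0.2 s.
3. the third lens is in the slot (x of lens_a in the frame of tray between 0.104 and 0.178 m and y of lens_a in the frame of tray between -0.037 and 0.037 m and z of each of lens_a, lens_b, lens_c in the frame of tray below 0.057 m and x of lens_b in the frame of tray between 0.104 and 0.178 m and y of lens_b in the frame of tray between -0.037 and 0.037 m and x of lens_c in the frame of tray between 0.104 and 0.178 m and y of lens_c in the frame of tray between -0.037 and 0.037 m), for 0.2 s.
At the end, for the whole second after the job is handed in: all three lenses lie at rest in the catch slot (each origin within its walls and at least 8 mm below the deck); the loupe stands upright within 15 mm of where it was (all of step 3 and linear speed of each of lens_a, lens_b, lens_c below 0.02 m/s and distance of loupe from where it was at the start of the episode below 0.015 m and angle between loupe's own z axis and vertical below 0.2 rad); the robot touches nothing.
It fails at once if a lens is lifted more than 20 mm above the deck (z of any of lens_a, lens_b, lens_c in the frame of tray above 0.085 m).
It fails at once if the loupe is moved more than 15 mm or tipped (distance of loupe from where it was at the start of the episode above 0.015 m or angle between loupe's own z axis and vertical above 0.3 rad).
It fails at once if the tumbler or the film roll is moved more than 15 mm or tipped (distance of any of tumbler, film_roll from where it was at the start of the episode above 0.015 m or angle between any of tumbler, film_roll's own z axis and vertical above 0.3 rad).
It also fails if it takes over 72 s, if anything falls off the work surface, if the arm or the gripper's body presses on something with over 40 N, if the wrist force passes 120 N, or if a joint passes its speed limit or range.

## Working session

There is one attempt and no reset: what is moved stays moved. The work goes in short steps, Python scripts to look and compute and a tool call to move; the robot and the scene stay as the last step left them, time stands still between calls to the robot, and variables do not carry over. Pictures are saved under pics/ and viewed, at most 10 in all, crops included, and the job is handed in when it is done.

Besides the shell and the picture viewer there is one more tool, called after "Emit:" as a command line: name --argument value ..., lists and objects as JSON in quotes. jog_arm: Moves the arm, as the interface text tells. Its arguments: {"type":"object","properties":{"increments":{"type":"array","items":{"type":"array"}},"squeeze":{"type":"number"}},"required":["increments"]}

```bash
mkdir -p pics
cat > h.py <<'E'
import numpy as np, cv2
from rig import env
def K(m): 
    f=192/np.tan(np.radians(m["vfov"])/2); return f,m["cx"],m["cy"]
def pose(name,st=None):
    m=env.camera_model(name)
    if "rvec" in m:
        R=cv2.Rodrigues(np.array(m["rvec"],float))[0]; t=np.array(m["tvec"],float).ravel()
        return m,R.T,-R.T@t   # cam->world
    T=np.array(m["T_tool_cam"]); Rt=np.array(st["eef_rot"]); 
    return m,Rt@T[:3,:3],Rt@T[:3,3]+np.array(st["tool_pos"])
def onplane(name,uv,z,st=None):
    m,R,c=pose(name,st); f,cx,cy=K(m)
    d=R@np.array([(uv[0]-cx)/f,(uv[1]-cy)/f,1]); return c+d*(z-c[2])/d[2]
def cloud(name,depth,st=None):
    m,R,c=pose(name,st); f,cx,cy=K(m)
    v,u=np.mgrid[:384,:512]; P=np.stack([(u-cx)/f*depth,(v-cy)/f*depth,depth],-1)
    return P@R.T+c
E
python3 - <<'E'
from h import *
st=env.state(); print(st)
for n in ("scene","wrist"):
    p,d=env.snapshot(n); cv2.imwrite(f"pics/{n}0.png",p[...,::-1]); np.save(f"pics/{n}0.npy",d); print(n,env.camera_model(n),pose(n,st)[2])
np.save("pics/st0.npy",st,allow_pickle=True)
a=cv2.imread("pics/scene0.png");b=cv2.imread("pics/wrist0.png")
E
```

```text
{'time': 0.0, 'joints': array([-0.0429674 ,  0.46843066, -0.01159256,  1.60361096,  0.00599771,
        1.07136023, -0.05631183]), 'dq': array([-0.00019074, -0.00035544, -0.00064464, -0.0005708 ,  0.00022974,
       -0.00141067, -0.0005699 ]), 'joint_torque': array([-3.39112758e-04, -5.20573139e+01, -1.31628491e-02, -2.43752271e+01,
       -5.67366311e-02,  1.73054746e-02,  1.50106093e-04]), 'tool_pos': array([ 6.49428387e-01, -9.66464041e-05,  2.13610861e-01]), 'eef_rot': array([[ 1.18615783e-04,  9.99998426e-01, -1.77035862e-03],
       [ 9.99999985e-01, -1.18838723e-04, -1.25824861e-04],
       [-1.26035050e-04, -1.77034367e-03, -9.99998425e-01]]), 'ft_force': array([-0.10811193, -0.32258062,  1.21658442]), 'torque': array([-0.02161595,  0.03806525, -0.01299301]), 'grip_force': 0.0, 'width': 0.09184975354989214}
scene {'vfov': 57.344095717439146, 'cx': 259.0643263360196, 'cy': 192.54489525171903, 'rvec': array([ 1.94158006,  1.58819782, -0.59308738]), 'tvec': array([-0.06651301, -0.3497414 ,  1.31727915])} [ 1.12507871 -0.17129353  0.75287703]
wrist {'vfov': 64.92461396740568, 'cx': 256.6854722623662, 'cy': 191.06193003495935, 'T_tool_cam': array([[-3.97586277e-04, -9.58345566e-01, -2.85610956e-01,
         7.96639036e-02],
       [ 9.99999901e-01, -4.37686391e-04,  7.65677007e-05,
         6.83803020e-04],
       [-1.98386345e-04, -2.85610897e-01,  9.58345645e-01,
        -1.69974647e-01],
       [ 0.00000000e+00,  0.00000000e+00,  0.00000000e+00,
         1.00000000e+00]])} [0.65042255 0.07958856 0.38357399]
```

View pics/scene0.png

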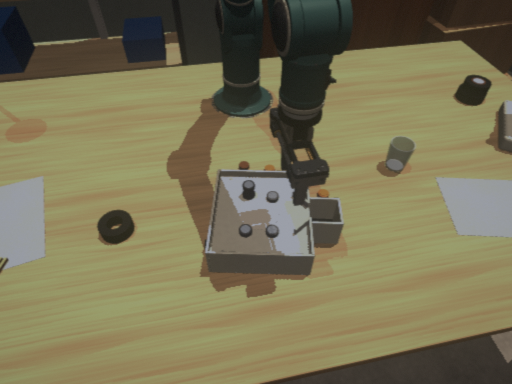

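View pics/wrist0.png

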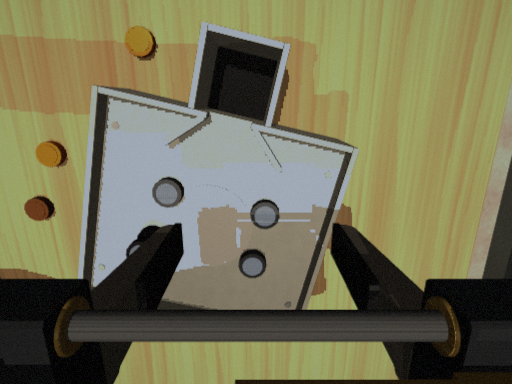

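Scene: the box holds the loupe at (248,188) and lenses at (272,197), (245,230) and (272,230). The brown and orange look-alikes at (244,165), (268,168) and (323,192) lie on the table outside the box. Wrist: lenses at (168,192), (264,213) and (252,263), loupe near (145,245), gate near (238,118). Orange and brown discs at (140,41), (50,153) and (39,208) are excluded. Next is a close crop.

Run:
```python
from h import *
a=cv2.imread("pics/wrist0.png")[80:305,75:375]
cv2.imwrite("pics/crop0.png",cv2.resize(a,(800,600),interpolation=cv2.INTER_CUBIC))
```

```text
(no output)
```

View pics/crop0.png

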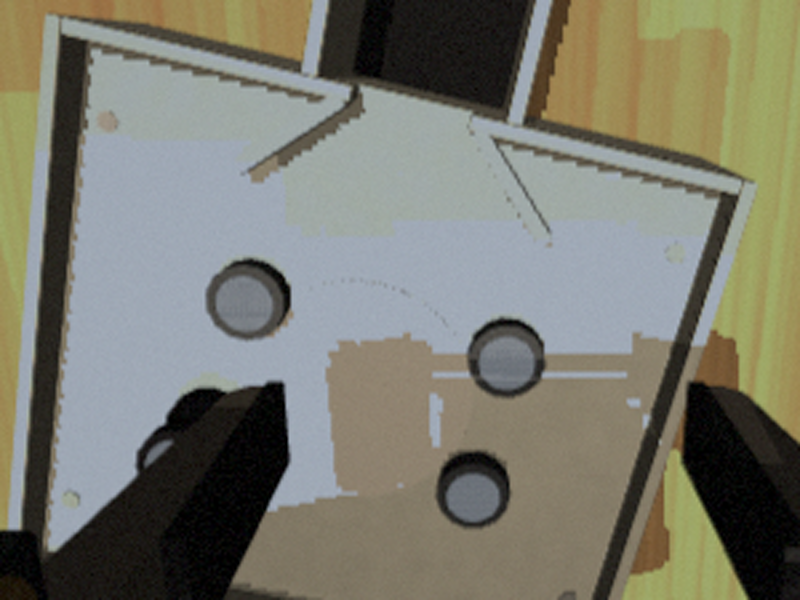

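Run:
```python
from h import *
st=np.load("pics/st0.npy",allow_pickle=True).item()
w=lambda c,z:onplane("wrist",(75+c[0]/2.667,80+c[1]/2.667),z,st)
L=w((47,15),.085);R=w((754,182),.085);print(L,R,np.linalg.norm(L-R),"(exp .264)")
o=(L+R)/2; y=(L-R)[:2]/np.linalg.norm((L-R)[:2]); x=np.array([y[1],-y[0]]); O=o[:2]-.106*x
print("origin",O,"x",x,np.degrees(np.arctan2(x[1],x[0])))
tl=lambda p:np.round([(p[:2]-O)@x,(p[:2]-O)@y],4)
for c in [(246,303),(507,360),(473,495)]: p=w(c,.077);print(p,tl(p))
print("gate pts",tl(w((357,92),.085)),tl(w((475,118),.085)))
for n in ("wrist","scene"):
    d=np.load(f"pics/{n}0.npy"); C=cloud(n,d,st); 
    X=(C[...,:2]-O)@x; Y=(C[...,:2]-O)@y; Z=C[...,2]
    m=(abs(X)<.1)&(abs(Y)<.1)&(d>0)
    print(n,"deck z",np.median(Z[m&(abs(Y)<.028)]))
    for s,r in (("lens",(.073,.081)),("loupe",(.095,.112))):
        k=(m&(Z>r[0])&(Z<r[1])).astype(np.uint8); nn,lab,stt,cc=cv2.connectedComponentsWithStats(k)
        for i in range(1,nn):
            if stt[i,4]>25: q=lab==i; print(s,stt[i,4],cc[i].round(),np.round([X[q].mean(),Y[q].mean(),np.ptp(X[q]),np.ptp(Y[q]),Z[q].mean()],4))
```

```text
[0.49645242 0.09351856 0.085     ] [0.74993639 0.0347911  0.085     ] 0.2601980763390353 (exp .264)
origin [ 0.59926989 -0.03910996] x [0.22570293 0.97419618] 76.95578375696819
[ 0.55479681 -0.01464346  0.077     ] [0.0138 0.0488]
[ 0.65901523 -0.03891818  0.077     ] [ 0.0137 -0.0582]
[ 0.64488991 -0.10082174  0.077     ] [-0.0498 -0.0584]
gate pts [0.1047 0.0194] [ 0.1053 -0.024 ]
wrist deck z 0.30551006309732825
lens 684 [167. 193.] [0.0143 0.0494 0.0311 0.0314 0.0771]
lens 636 [264. 215.] [ 0.0133 -0.0574  0.0315  0.0313  0.0771]
lens 97 [146. 232.] [-0.0359  0.0652  0.015   0.02    0.076 ]
lens 564 [252. 265.] [-0.0495 -0.0577  0.0315  0.0308  0.0772]
loupe 174 [134. 246.] [-0.0394  0.0674  0.0222  0.017   0.1037]
scene deck z 0.06654466368855988
lens 42 [249. 195.] [-0.0438  0.0506  0.0312  0.0195  0.0766]
lens 104 [273. 196.] [0.0164 0.0487 0.0283 0.0331 0.0775]
lens 27 [300. 228.] [ 0.082  -0.0495  0.0325  0.0281  0.0773]
lens 127 [245. 229.] [-0.0475 -0.0589  0.0309  0.0306  0.0779]
lens 125 [272. 230.] [ 0.0152 -0.059   0.0285  0.0337  0.0777]
loupe 123 [249. 186.] [-0.0446  0.0569  0.0281  0.0338  0.1045]
```

Run:
```python
from h import *
from scipy.optimize import least_squares
st=np.load("pics/st0.npy",allow_pickle=True).item()
O=np.array([.59927,-.03911]);a=np.radians(76.956)
d=np.load("pics/wrist0.npy");C=cloud("wrist",d,st)
P=C[(d>0)&(C[...,2]>.081)&(C[...,2]<.089)][:,:2]
def loc(p,P): c,s=np.cos(p[2]),np.sin(p[2]); q=P-p[:2]; return q@np.array([[c,-s],[s,c]])
q0=loc([*O,a],P)
e=P[(abs(q0[:,0]-.103)<.007)&(abs(q0[:,1])>.045)&(abs(q0[:,1])<.12)]
s1=P[(abs(q0[:,1]-.129)<.009)&(abs(q0[:,0])<.09)]; s2=P[(abs(q0[:,1]+.129)<.009)&(abs(q0[:,0])<.09)]
print(len(e),len(s1),len(s2))
f=lambda p:np.r_[loc(p,e)[:,0]-.103,loc(p,s1)[:,1]-.129,loc(p,s2)[:,1]+.129]
r=least_squares(f,[*O,a],loss='soft_l1',f_scale=.002);p=r.x;print(p[:2],np.degrees(p[2]),np.sqrt(np.mean(f(p)**2)))
for s,t in((s1,.129),(s2,-.129)): print("side",loc(p,s)[:,1].mean()-t)
g=loc(p,P);g=g[(abs(g[:,0]-.102)<.003)&(abs(g[:,1])<.04)];y=g[:,1];print("gap",y[y>0].min(),y[y<0].max())
for w in([.5548,-.0146],[.6590,-.0389],[.6449,-.1008]): print(loc(p,np.array([w])))
```

```text
1024 1216 958
[ 0.59925272 -0.03881381] 76.79143833224946 0.001965794856731489
side -0.0007419234030136279
side 0.0009861647168972199
gap 0.022089715173777474 -0.022006056047174614
[[0.01341594 0.04880948]]
[[ 0.01356812 -0.05818635]]
[[-0.0499161  -0.05860329]]
```

Emit:
jog_arm --increments '[[1, [1.6, -1.6, 0], [0, 0, -0.115]], [1, [1.6, -1.6, 0], [0, 0, -0.115]], [1, [1.5, -1.6, 0], [0, 0, 0]], [1, [0, 0, -3], [0, 0, 0]], [1, [0, 0, -3], [0, 0, 0]], [1, [0, 0, -3], [0, 0, 0]], [1, [0, 0, -2.5], [0, 0, 0]], [1, [0, 0, 0], [0, 0, 0]], [1, [0, 0, 0], [0, 0, 0]]]' --squeeze 5

```text
time: 1.0
tool_pos: [0.6969, -0.0481, 0.0995]
eef_rot: [[0.228, 0.974, -0.001], [0.974, -0.228, -0.0], [-0.0, -0.001, -1.0]]
ft_force: [-0.7, 0.7, 0.4]
width: 0.0221
grip_force: 0.0
```

Emit:
jog_arm --increments '[[1, [0, 0, -1.5], [0, 0, 0]], [1, [0, 0, -1.3], [0, 0, 0]], [1, [0, 0, 0], [0, 0, 0]], [1, [0, 0, 0], [0, 0, 0]]]'

```text
time: 1.4
tool_pos: [0.6968, -0.048, 0.0713]
eef_rot: [[0.228, 0.974, -0.001], [0.974, -0.228, -0.0], [-0.0, -0.001, -1.0]]
ft_force: [0.2, -0.1, 0.3]
width: 0.0002
grip_force: 0.0
```

Run:
```python
from h import *
st=env.state(); print(st["tool_pos"],st["width"])
p,d=env.snapshot("wrist"); cv2.imwrite("pics/w1.png",p[...,::-1])
```

```text
[ 0.69679433 -0.04803299  0.07126801] 0.0001874126398586432
```

View pics/w1.png

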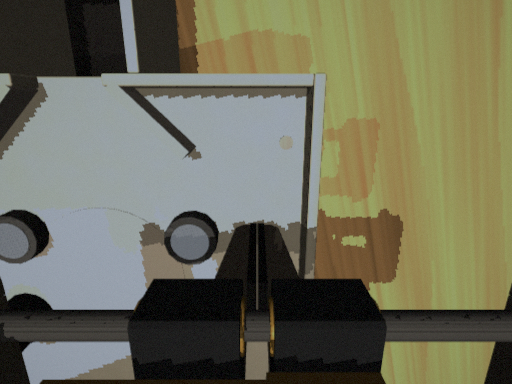

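The wrist view shows the shut tip around (258,228), about 22 mm wide. Lens b's neighbour stands clear at (192,238), and the guide at (193,152). I now push this lens to the middle line.

Emit:
jog_arm --increments '[[1, [-0.97, 0.23, 0], [0, 0, 0]], [1, [-0.97, 0.23, 0], [0, 0, 0]], [1, [-0.97, 0.23, 0], [0, 0, 0]], [1, [-0.97, 0.23, 0], [0, 0, 0]], [1, [-0.97, 0.23, 0], [0, 0, 0]], [1, [-0.97, 0.23, 0], [0, 0, 0]], [1, [-0.5, 0.12, 0], [0, 0, 0]], [1, [-0.4, 0.09, 0], [0, 0, 0]], [1, [0, 0, 0], [0, 0, 0]]]'

```text
time: 2.35
tool_pos: [0.6294, -0.032, 0.0716]
eef_rot: [[0.228, 0.974, -0.0], [0.974, -0.228, 0.0], [-0.0, -0.0, -1.0]]
ft_force: [0.8, -0.5, -0.3]
width: 0.0003
grip_force: 0.0
```

```bash
cat >> h.py <<'E'
TO=np.array([.59925,-.03881]);ta=np.radians(76.79);TX=np.array([np.cos(ta),np.sin(ta)]);TY=np.array([-TX[1],TX[0]])
def tl(p): q=np.asarray(p)[...,:2]-TO; return np.stack([q@TX,q@TY],-1)
def look(cam="wrist"):
    st=env.state(); p,d=env.snapshot(cam); C=cloud(cam,d,st); t=tl(C)
    print("t",st["time"],"TCP",tl(st["tool_pos"]).round(4),st["tool_pos"][2].round(4),"F",st["ft_force"].round(1))
    k=((d>0)&(t[...,0]>-.125)&(t[...,0]<.1)&(abs(t[...,1])<.12)&(C[...,2]>.0735)&(C[...,2]<.0805)).astype(np.uint8)
    n,l,s,c=cv2.connectedComponentsWithStats(k)
    for i in range(1,n):
        if s[i,4]>60:
            q=t[l==i]; print(s[i,4],c[i].round(),"ctr",((q.max(0)+q.min(0))/2).round(4),"size",np.ptp(q,0).round(4))
    return p,d,C
E
python3 -c "
from h import *
p,d,C=look(); cv2.imwrite('pics/w2.png',p[...,::-1])"
```

```text
t 2.35 TCP [ 0.0135 -0.0278] 0.0716 F [ 0.8 -0.5 -0.3]
319 [128. 122.] ctr [0.0818 0.041 ] size [0.0364 0.0362]
2073 [127. 239.] ctr [0.0134 0.0498] size [0.0313 0.0318]
1929 [206. 239.] ctr [0.0128 0.0013] size [0.0321 0.0305]
189 [257. 228.] ctr [ 0.0219 -0.0288] size [0.0022 0.0258]
185 [121. 306.] ctr [-0.0341  0.0606] size [0.0062 0.0203]
```

Emit:
jog_arm --increments '[[1, [0.58, -0.14, 0], [0, 0, 0]], [1, [0, 0, 3], [0, 0, 0]], [1, [-2.1, -1.4, 0], [0, 0, 0]], [1, [-2.1, -1.4, 0], [0, 0, 0]], [1, [0, 0, 0], [0, 0, 0]], [1, [0, 0, -1.6], [0, 0, 0]], [1, [0, 0, -1.4], [0, 0, 0]], [1, [0, 0, 0], [0, 0, 0]]]'

```text
time: 3.2
tool_pos: [0.5926, -0.0611, 0.0693]
eef_rot: [[0.228, 0.974, -0.004], [0.974, -0.228, 0.0], [-0.001, -0.004, -1.0]]
ft_force: [-0.4, -0.4, 0.2]
width: 0.0004
grip_force: 0.0
```

Emit:
jog_arm --increments '[[1, [0.23, 0.97, 0], [0, 0, 0]], [1, [0.23, 0.97, 0], [0, 0, 0]], [1, [0.23, 0.97, 0], [0, 0, 0]], [1, [0.23, 0.97, 0], [0, 0, 0]], [1, [0.23, 0.97, 0], [0, 0, 0]], [1, [0.23, 0.97, 0], [0, 0, 0]], [1, [0.23, 0.97, 0], [0, 0, 0]], [1, [0.12, 0.5, 0], [0, 0, 0]], [1, [0, 0, 0], [0, 0, 0]]]'

```text
time: 4.1
tool_pos: [0.611, 0.0126, 0.0715]
eef_rot: [[0.227, 0.974, 0.0], [0.974, -0.227, 0.0], [0.0, -0.0, -1.0]]
ft_force: [0.1, -0.2, 0.5]
width: 0.0003
grip_force: 0.0
```

```bash
python3 -c "
from h import *
p,d,C=look(); cv2.imwrite('pics/w3.png',p[...,::-1])"
```

```text
t 4.1 TCP [0.0527 0.0003] 0.0715 F [ 0.1 -0.2  0.5]
2467 [253. 200.] ctr [0.0773 0.0015] size [0.0344 0.0312]
145 [177. 276.] ctr [0.0274 0.0495] size [0.004  0.0202]
```

Emit:
jog_arm --increments '[[1, [0.23, 0.97, 0], [0, 0, 0]], [1, [0.23, 0.97, 0], [0, 0, 0]], [1, [0.23, 0.97, 0], [0, 0, 0]], [1, [0.18, 0.78, 0], [0, 0, 0]], [1, [0, 0, 0], [0, 0, 0]], [1, [0, 0, 0], [0, 0, 0]]]'

```text
time: 4.75
tool_pos: [0.6195, 0.0485, 0.0715]
eef_rot: [[0.227, 0.974, -0.0], [0.974, -0.227, -0.0], [-0.0, -0.0, -1.0]]
ft_force: [1.0, -0.6, -0.7]
width: 0.0005
grip_force: 0.0
```

```bash
python3 -c "
from h import *
p,d,C=look(); t=tl(C); k=(d>0)&(abs(t[...,0]-.14)<.03)&(abs(t[...,1])<.03); print(np.histogram(C[...,2][k],bins=[-.02,.003,.009,.014,.02,.03,.05,.07,.1,.2]))
cv2.imwrite('pics/w4.png',p[...,::-1])"
```

```text
t 4.75 TCP [0.0896 0.0002] 0.0715 F [ 1.  -0.6 -0.7]
195 [257. 228.] ctr [ 0.0979 -0.0006] size [0.0022 0.0262]
109 [177. 250.] ctr [0.0829 0.0479] size [0.0292 0.0289]
124 [333. 250.] ctr [ 0.0829 -0.0473] size [0.0302 0.0302]
(array([    5,  4521,     9,  1417,     0,     0,     0,     0, 18016]), array([-0.02 ,  0.003,  0.009,  0.014,  0.02 ,  0.03 ,  0.05 ,  0.07 ,
        0.1  ,  0.2  ]))
```

View pics/w4.png

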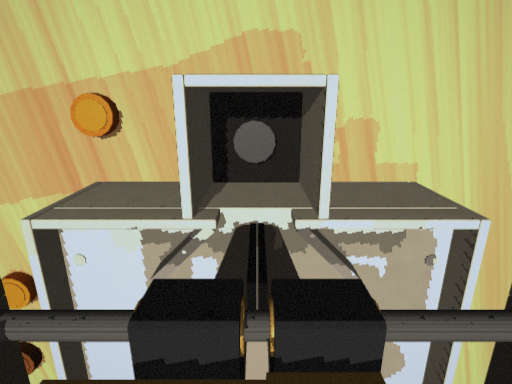

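Lens one lies flat in the slot at (254,142). The next one is at tray (-50,-58).

Emit:
jog_arm --increments '[[1, [-0.1, -0.5, 1.5], [0, 0, 0]], [1, [0, 0, 2], [0, 0, 0]], [1, [1.25, -3.1, 0], [0, 0, 0]], [1, [1.25, -3.1, 0], [0, 0, 0]], [1, [1.25, -3.1, 0], [0, 0, 0]], [1, [1.25, -3.1, 0], [0, 0, 0]], [1, [1.35, -2.9, 0], [0, 0, 0]], [1, [0, 0, 0], [0, 0, 0]], [1, [0, 0, -1.8], [0, 0, 0]], [1, [0, 0, -1.7], [0, 0, 0]], [1, [0, 0, 0], [0, 0, 0]]]'

```text
time: 5.9
tool_pos: [0.6797, -0.109, 0.0691]
eef_rot: [[0.228, 0.974, -0.005], [0.974, -0.228, 0.001], [-0.0, -0.005, -1.0]]
ft_force: [-0.2, -0.2, -0.5]
width: 0.0004
grip_force: 0.0
```

```bash
python3 -c "
from h import *
p,d,C=look()"
```

```text
t 5.9 TCP [-0.0499 -0.0944] 0.0691 F [-0.2 -0.2 -0.5]
62 [184.  24.] ctr [ 0.0656 -0.0603] size [0.0043 0.0043]
762 [  8. 137.] ctr [0.0118 0.0405] size [0.0291 0.015 ]
700 [ 15. 235.] ctr [-0.0485  0.05  ] size [0.0319 0.0169]
2092 [194. 241.] ctr [-0.0504 -0.0583] size [0.0321 0.0313]
206 [257. 229.] ctr [-0.0415 -0.0952] size [0.0024 0.0261]
```

Emit:
jog_arm --increments '[[1, [-0.97, 0.23, 0], [0, 0, 0]], [1, [-0.97, 0.23, 0], [0, 0, 0]], [1, [-0.97, 0.23, 0], [0, 0, 0]], [1, [-0.97, 0.23, 0], [0, 0, 0]], [1, [-0.97, 0.23, 0], [0, 0, 0]], [1, [-0.78, 0.18, 0], [0, 0, 0]], [1, [-0.48, 0.11, 0], [0, 0, 0]], [1, [-0.3, 0.07, 0], [0, 0, 0]], [1, [0, 0, 0], [0, 0, 0]]]'

```text
time: 6.85
tool_pos: [0.6177, -0.0945, 0.0716]
eef_rot: [[0.228, 0.974, -0.0], [0.974, -0.228, 0.0], [0.0, -0.0, -1.0]]
ft_force: [0.6, 0.0, 0.5]
width: 0.0002
grip_force: 0.0
```

```bash
python3 -c "
from h import *
p,d,C=look()"
```

```text
t 6.85 TCP [-0.05   -0.0307] 0.0716 F [0.6 0.  0.5]
308 [84. 15.] ctr [0.0703 0.052 ] size [0.0134 0.0144]
169 [299.  15.] ctr [ 0.0704 -0.0529] size [0.0131 0.016 ]
2786 [107. 132.] ctr [0.0133 0.0494] size [0.0311 0.0318]
729 [116. 227.] ctr [-0.0478  0.0578] size [0.0318 0.0311]
1927 [206. 239.] ctr [-0.0506 -0.0019] size [0.0318 0.0309]
187 [257. 228.] ctr [-0.0417 -0.0316] size [0.0023 0.0262]
```

Emit:
jog_arm --increments '[[1, [0.58, -0.14, 0], [0, 0, 0]], [1, [0, 0, 3], [0, 0, 0]], [1, [-2.15, -1.35, 0], [0, 0, 0]], [1, [-2.15, -1.35, 0], [0, 0, 0]], [1, [0, 0, 0], [0, 0, 0]], [1, [0, 0, -1.6], [0, 0, 0]], [1, [0, 0, -1.4], [0, 0, 0]], [1, [0, 0, 0], [0, 0, 0]]]'

```text
time: 7.7
tool_pos: [0.5798, -0.1223, 0.0693]
eef_rot: [[0.227, 0.974, -0.004], [0.974, -0.227, 0.001], [-0.0, -0.004, -1.0]]
ft_force: [0.0, -0.7, -0.0]
width: 0.0007
grip_force: 0.0
```

Emit:
jog_arm --increments '[[1, [0.23, 0.97, 0], [0, 0, 0]], [1, [0.23, 0.97, 0], [0, 0, 0]], [1, [0.23, 0.97, 0], [0, 0, 0]], [1, [0.23, 0.97, 0], [0, 0, 0]], [1, [0.23, 0.97, 0], [0, 0, 0]], [1, [0.23, 0.97, 0], [0, 0, 0]], [1, [0.23, 0.97, 0], [0, 0, 0]], [1, [0.23, 0.97, 0], [0, 0, 0]], [1, [0.23, 0.97, 0], [0, 0, 0]], [1, [0.12, 0.5, 0], [0, 0, 0]], [1, [0, 0, 0], [0, 0, 0]]]'

```text
time: 8.8
tool_pos: [0.6029, -0.0295, 0.0715]
eef_rot: [[0.227, 0.974, 0.0], [0.974, -0.227, 0.0], [0.0, -0.0, -1.0]]
ft_force: [0.8, -0.3, -0.8]
width: 0.0003
grip_force: 0.0
```

```bash
python3 -c "
from h import *
p,d,C=look()"
```

```text
t 8.8 TCP [ 0.0099 -0.0014] 0.0715 F [ 0.8 -0.3 -0.8]
196 [176. 117.] ctr [0.0818 0.041 ] size [0.0365 0.0357]
167 [327. 116.] ctr [ 0.0818 -0.0406] size [0.0363 0.0352]
2457 [256. 200.] ctr [ 0.0345 -0.002 ] size [0.0345 0.0311]
2101 [170. 234.] ctr [0.0134 0.0498] size [0.0315 0.0315]
```

Emit:
jog_arm --increments '[[1, [0.22, 0.98, 0], [0, 0, 0]], [1, [0.22, 0.98, 0], [0, 0, 0]], [1, [0.22, 0.98, 0], [0, 0, 0]], [1, [0.22, 0.98, 0], [0, 0, 0]], [1, [0.22, 0.98, 0], [0, 0, 0]], [1, [0.22, 0.98, 0], [0, 0, 0]], [1, [0.22, 0.98, 0], [0, 0, 0]], [1, [0.21, 0.94, 0], [0, 0, 0]], [1, [0, 0, 0], [0, 0, 0]], [1, [0, 0, 0], [0, 0, 0]]]'

```text
time: 9.85
tool_pos: [0.6202, 0.0474, 0.0715]
eef_rot: [[0.228, 0.974, -0.0], [0.974, -0.228, -0.0], [-0.0, -0.0, -1.0]]
ft_force: [0.1, -0.1, -0.5]
width: 0.0006
grip_force: 0.0
```

```bash
cat >> h.py <<'E'
def slot(d,C):
    t=tl(C); k=(d>0)&(abs(t[...,0]-.14)<.033)&(abs(t[...,1])<.033)&(C[...,2]<.08); h=np.histogram(C[...,2][k],bins=[-.02,.003,.009,.014,.02,.026,.032,.05,.07,.08]); print(h[0],h[1])
E
python3 -c "
from h import *
p,d,C=look(); slot(d,C); cv2.imwrite('pics/w5.png',p[...,::-1])"
```

```text
t 9.85 TCP [ 0.0887 -0.0007] 0.0715 F [ 0.1 -0.1 -0.5]
190 [257. 228.] ctr [ 0.0971 -0.0017] size [0.0021 0.0257]
117 [175. 249.] ctr [0.0823 0.0483] size [0.0296 0.0296]
123 [332. 249.] ctr [ 0.0828 -0.0472] size [0.0306 0.0307]
[   7 4721    6 1430  556  576   53    0    0] [-0.02   0.003  0.009  0.014  0.02   0.026  0.032  0.05   0.07   0.08 ]
```

Emit:
jog_arm --increments '[[1, [-0.1, -0.5, 1.5], [0, 0, 0]], [1, [0, 0, 2], [0, 0, 0]], [1, [-2.5, -1.2, 0], [0, 0, 0]], [1, [-2.5, -1.2, 0], [0, 0, 0]], [1, [-2.5, -1.2, 0], [0, 0, 0]], [1, [-2.5, -1.2, 0], [0, 0, 0]], [1, [0, 0, 0], [0, 0, 0]], [1, [0, 0, -1.8], [0, 0, 0]], [1, [0, 0, -1.7], [0, 0, 0]], [1, [0, 0, 0], [0, 0, 0]]]'

```text
time: 10.9
tool_pos: [0.5187, -0.0062, 0.0708]
eef_rot: [[0.229, 0.973, -0.002], [0.973, -0.229, -0.0], [-0.001, -0.002, -1.0]]
ft_force: [0.1, -0.0, 0.2]
width: 0.0003
grip_force: 0.0
```

```bash
python3 -c "
from h import *
p,d,C=look()"
```

```text
t 10.9 TCP [0.0134 0.0859] 0.0708 F [ 0.1 -0.   0.2]
231 [330. 118.] ctr [0.084  0.0468] size [0.0321 0.0318]
565 [488. 118.] ctr [ 0.0825 -0.0396] size [0.0351 0.034 ]
2067 [315. 240.] ctr [0.0132 0.05  ] size [0.0318 0.0313]
195 [256. 228.] ctr [0.0215 0.085 ] size [0.0024 0.0262]
```

Emit:
jog_arm --increments '[[1, [0.97, -0.23, 0], [0, 0, 0]], [1, [0.97, -0.23, 0], [0, 0, 0]], [1, [0.97, -0.23, 0], [0, 0, 0]], [1, [0.97, -0.23, 0], [0, 0, 0]], [1, [0.78, -0.18, 0], [0, 0, 0]], [1, [0.58, -0.14, 0], [0, 0, 0]], [1, [0.35, -0.08, 0], [0, 0, 0]], [1, [0, 0, 0], [0, 0, 0]]]'

```text
time: 11.75
tool_pos: [0.5754, -0.0191, 0.0714]
eef_rot: [[0.228, 0.974, 0.0], [0.974, -0.228, -0.0], [-0.0, 0.0, -1.0]]
ft_force: [0.2, -0.4, -0.3]
width: 0.0003
grip_force: 0.0
```

```bash
python3 -c "
from h import *
p,d,C=look()"
```

```text
t 11.75 TCP [0.0137 0.0277] 0.0714 F [ 0.2 -0.4 -0.3]
306 [381. 123.] ctr [ 0.0818 -0.0404] size [0.0363 0.0353]
1931 [307. 239.] ctr [ 0.0132 -0.003 ] size [0.0315 0.0305]
190 [256. 228.] ctr [0.0222 0.0268] size [0.0022 0.0262]
```

Emit:
jog_arm --increments '[[1, [-0.58, 0.14, 0], [0, 0, 0]], [1, [0, 0, 3], [0, 0, 0]], [1, [1.3, -2.2, 0], [0, 0, 0]], [1, [1.3, -2.2, 0], [0, 0, 0]], [1, [0, 0, 0], [0, 0, 0]], [1, [0, 0, -1.6], [0, 0, 0]], [1, [0, 0, -1.4], [0, 0, 0]], [1, [0, 0, 0], [0, 0, 0]]]'

```text
time: 12.6
tool_pos: [0.5929, -0.0606, 0.0693]
eef_rot: [[0.227, 0.974, -0.005], [0.974, -0.227, 0.001], [-0.001, -0.005, -1.0]]
ft_force: [-1.4, 0.1, -0.9]
width: 0.0005
grip_force: 0.0
```

Emit:
jog_arm --increments '[[1, [0.23, 0.97, 0], [0, 0, 0]], [1, [0.23, 0.97, 0], [0, 0, 0]], [1, [0.23, 0.97, 0], [0, 0, 0]], [1, [0.23, 0.97, 0], [0, 0, 0]], [1, [0.23, 0.97, 0], [0, 0, 0]], [1, [0.23, 0.97, 0], [0, 0, 0]], [1, [0.23, 0.97, 0], [0, 0, 0]], [1, [0.12, 0.5, 0], [0, 0, 0]], [1, [0, 0, 0], [0, 0, 0]]]'

```text
time: 13.5
tool_pos: [0.6127, 0.0126, 0.0715]
eef_rot: [[0.227, 0.974, 0.0], [0.974, -0.227, 0.0], [0.0, -0.0, -1.0]]
ft_force: [0.8, -0.3, -0.6]
width: 0.0001
grip_force: 0.0
```

```bash
python3 -c "
from h import *
p,d,C=look()"
```

```text
t 13.5 TCP [ 0.0531 -0.0014] 0.0715 F [ 0.8 -0.3 -0.6]
2451 [258. 200.] ctr [ 0.0778 -0.0031] size [0.0345 0.0312]
```

Emit:
jog_arm --increments '[[1, [0.2, 0.97, 0], [0, 0, 0]], [1, [0.2, 0.97, 0], [0, 0, 0]], [1, [0.2, 0.97, 0], [0, 0, 0]], [1, [0.17, 0.78, 0], [0, 0, 0]], [1, [0, 0, 0], [0, 0, 0]], [1, [0, 0, 0], [0, 0, 0]]]'

```text
time: 14.15
tool_pos: [0.6203, 0.0485, 0.0715]
eef_rot: [[0.227, 0.974, -0.0], [0.974, -0.227, -0.0], [-0.0, -0.0, -1.0]]
ft_force: [-1.3, -0.3, 0.3]
width: 0.0004
grip_force: 0.0
```

```bash
python3 -c "
from h import *
p,d,C=look(); slot(d,C); cv2.imwrite('pics/w6.png',p[...,::-1])"
```

```text
t 14.15 TCP [ 0.0898 -0.0005] 0.0715 F [-1.3 -0.3  0.3]
193 [256. 228.] ctr [ 0.0981 -0.0013] size [0.0021 0.0262]
114 [175. 251.] ctr [0.082  0.0485] size [0.0294 0.0294]
127 [333. 251.] ctr [ 0.0827 -0.0474] size [0.0296 0.0296]
[   8 4271    5 1251  219  313 1403    0    0] [-0.02   0.003  0.009  0.014  0.02   0.026  0.032  0.05   0.07   0.08 ]
```

View pics/w6.png

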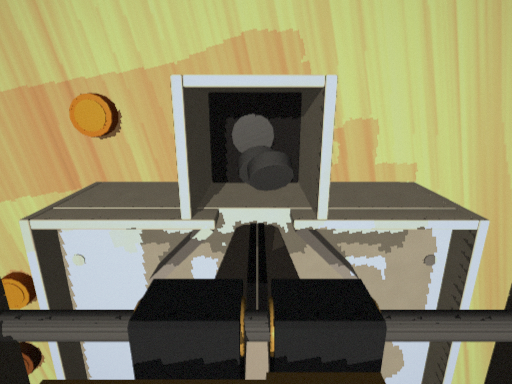

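All three lenses are in the slot, piled around (262,155). I retract, let them settle, check and hand in.

Emit:
jog_arm --increments '[[1, [-0.3, -1, 0], [0, 0, 0]], [1, [0, 0, 3], [0, 0, 0]], [1, [0, 0, 4], [0, 0, 0]], [1, [0, 0, 4], [0, 0, 0]], [1, [0, 0, 0], [0, 0, 0]], [1, [0, 0, 0], [0, 0, 0]], [1, [0, 0, 0], [0, 0, 0]], [1, [0, 0, 0], [0, 0, 0]]]'

```text
time: 15.0
tool_pos: [0.6162, 0.0377, 0.18]
eef_rot: [[0.228, 0.974, -0.003], [0.974, -0.229, -0.0], [-0.001, -0.003, -1.0]]
ft_force: [0.9, -0.5, -0.2]
width: 0.0006
grip_force: 0.0
```

```bash
python3 -c "
from h import *
p,d,C=look(); slot(d,C); cv2.imwrite('pics/w7.png',p[...,::-1])
p,d,C=look(); slot(d,C)
p,d,C=look('scene'); t=tl(C); k=(abs(t[...,0]+.045)<.03)&(abs(t[...,1]-.057)<.03)&(C[...,2]>.095)&(C[...,2]<.112); print('loupe',t[k].mean(0),'start -.0446 .0569')
"
```

```text
t 15.0 TCP [0.0784 0.001 ] 0.18 F [ 0.9 -0.5 -0.2]
[  10 2044    0  620  140  363  535    0    0] [-0.02   0.003  0.009  0.014  0.02   0.026  0.032  0.05   0.07   0.08 ]
t 15.05 TCP [0.0786 0.0008] 0.1801 F [ 0.6 -0.1  0.9]
[   4 2060    0  615  143  353  541    0    0] [-0.02   0.003  0.009  0.014  0.02   0.026  0.032  0.05   0.07   0.08 ]
t 15.1 TCP [0.0788 0.0007] 0.1803 F [-0.1  0.1  0.3]
loupe [-0.04502187  0.05657292] start -.0446 .0569
```

View pics/w7.png

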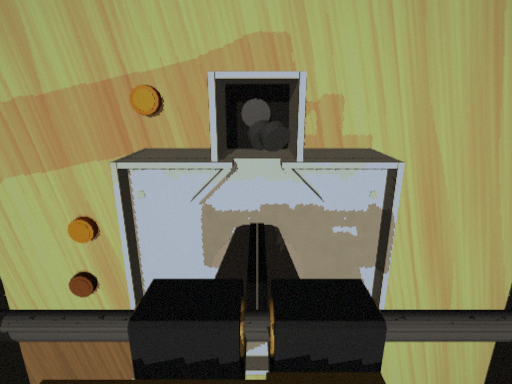

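The pile is at rest in the slot at (256,112)–(275,136). The loupe has not moved and the tool is clear.

```bash
python3 -c "
from rig import env
print(env.job_done())"
```

```text
the job is handed in; nothing more can be done
None
```

I pushed all three lenses through the gate one at a time into the catch slot, where they lie at rest; the loupe has not moved, the arm never went near the tumbler or film roll, and I handed the job in at about 15 s (no verdict was returned).

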